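Index the drinks carousel

TASK

The tall purple can is standing in the way on the black base of the drinks carousel: first stand it upright, wholly on the cork coaster. Then draw the orange spring-pin handle up, swing the wheel round by it until the red can is at the green serving tongue, and let the pin drop fully home in the hole there, leaving the wheel locked. Don't touch the five small cans on the wheel, keep them and the tall can upright, and leave the mug, bottle and tin where they are.

Things in the scene. Friction and masses are not known exactly. Their poses are not given: they have to be found in the camera images.
- base: carousel's fixed round black base, 310 mm diameter, top 18 mm above the table. Origin on the table on the wheel's vertical axis, z up; x points to the serving side: a green tongue 70 mm wide, out to 215 mm from the axis. Five index holes (15 mm wide, steel-ringed) in its top, on a circle of 125 mm radius, at 180, 252, 324, 36 and 108 degrees from x, counter-clockwise from above.
- wheel (a joint): turn of the wheel on the base, rad, 0 at the start, positive counter-clockwise from above, free from -6.2 to 6.2 with the pin drawn (about 1 N at the handle). The handle stands at 180 degrees plus this value from the base's x; bay centres at 0, 72, 144, 216, 288 degrees plus this value, 52 mm from the axis.
- pin (a joint): lift of the spring index pin with its handle, m: 0 home in a hole, 0.012 nose resting on the plate between holes, 0.028 end of travel; below 0.012 the wheel is locked. The spring pushes down with 6 N at home, about 10 N at 0.02. The pin is 12 mm thick with a round nose and drops in when let go within 4 mm of a hole's centre.
- handle (a point): centre of the orange upright handle on the index pin, 28 mm diameter, 70 mm tall, 125 mm from the wheel's axis. With the pin home it spans 56 to 126 mm above the table (this point at 91 mm). It rises with the pin, goes round with the wheel, and spins freely about its own vertical axis, so the hand need not turn with it.
- hub (a point): top centre of the white wheel's hub (34 mm diameter), on the axis, 84 mm above the table. The wheel is 172 mm in diameter, its floor 34 mm above the table, with a 16 mm rim and five bays 72 degrees apart between 30 mm partitions. Its arm to the handle is 34 mm wide, 24 to 34 mm above the table, out to 144 mm from the axis.
- serve_spot (a point): point over the base, 52 mm from the axis towards the green tongue, 76.5 mm above the table: where the middle of the can in the serving bay lies. Fixed to the base.
- tall_can_mid (a point): tall purple drink can, 53 mm diameter, 135 mm tall, about 0.27 kg, loose, standing at the start on the base plate's hole circle beside the wheel; the point is its centre, half-way up.
- coaster_top (a point): round cork coaster, 96 mm diameter, 6 mm thick, fixed on the table; the point is the centre of its top.
- mug: bystander: blue ceramic mug, 72 mm diameter (its handle reaches about 70 mm from its axis along its +y axis), 90 mm tall, loose; origin at the centre of its underside.
- bottle: bystander: green glass bottle with paper label, 60 mm diameter, 180 mm tall, loose, upright; origin at the centre of its underside.
- tin: bystander: flat red round tin, 96 mm diameter, 55 mm tall, loose; origin at the centre of its underside.
- white_can_mid (a point): white drink can on the wheel, 50 mm diameter, 85 mm tall, loose, standing in one of the five bays with about 5 mm of play; the point is its centre, half-way up. Not to be touched.
- red_can_mid (a point): red drink can on the wheel, 50 mm diameter, 85 mm tall, loose, standing in one of the five bays with about 5 mm of play; the point is its centre, half-way up. Not to be touched.
- blue_can_mid (a point): blue drink can on the wheel, 50 mm diameter, 85 mm tall, loose, standing in one of the five bays with about 5 mm of play; the point is its centre, half-way up. Not to be touched.
- yellow_can_mid (a point): yellow drink can on the wheel, 50 mm diameter, 85 mm tall, loose, standing in one of the five bays with about 5 mm of play; the point is its centre, half-way up. Not to be touched.
- green_can_mid (a point): green drink can on the wheel, 50 mm diameter, 85 mm tall, loose, standing in one of the five bays with about 5 mm of play; the point is its centre, half-way up. Not to be touched.
Not all that is in view belongs to the job. What is meant by the part that bears coaster_top is not blue or yellow, and is the smaller of those in its own colour.

How it is judged:
By the outcome, as a careful person would: the job done as asked, in the order asked, and still so for the second after the job is handed in, with the robot touching nothing.
It also fails if it takes over 58 s, if anything falls off the work surface, if the arm or the gripper's body presses on something with over 40 N, if the wrist force passes 120 N, or if a joint passes its speed limit or range.

ROBOT

A 7-joint arm with a two-finger parallel gripper is mounted at the origin on the work surface. World frame = base frame: x ahead of the robot, y to its left, z up, the work surface at z = 0. Lengths are in m, angles in rad, forces in N, time in s.
With the tool pointing down it reaches from about 0.4 to 0.85 m from the base axis. Payload 10.4 kg.
Tool frame: the origin (TCP) lies on the centre line of the jaws, within the pads' length; the fingertips stand 11 mm ahead of it and the grasp point (between the pads) lies 8 mm behind it (manip.finger_overhang is the distance from the TCP to the fingertips, in m); z points along the fingers, y is the line along which they close (so a half turn about z gives the same grasp; the last joint's range is limited). The gripper opens to 85 mm and grips with 20 to 120 N. Pads are 22 mm wide; open, the fingers measure 114 mm over their backs; the gripper's body (76 mm by 85 mm) begins 54 mm behind the grasp point. The pads swing forward as they close: fully open they stand 13 mm farther back than shut.
Start: joints at [1.195, 0.332, -0.065, 1.46, 0.022, 1.35, -0.088], TCP at [0.216, -0.587, 0.242] pointing down, gripper open.
Joint ranges: [-2.6, 2.6], [-0.5, 2.12], [-1.47, 1.34], [0.16, 2.42], [-1.27, 4.41], [0.06, 2.06], [-2.6, 2.6]. Speed limits (rad/s): [2.22, 2.22, 2.79, 2.79, 3.14, 3.14, 3.14].

INTERFACE

Orientations are given as a unit quaternion [x, y, z, w].
In Python, from workcell import manip, imaging, workorder gives the robot as it stands.
- The arm moves only by the tool jog_arm, never from a script. Its argument "deltas" is a list of rows, each an object with "gripper": the opening, from 0 (shut) to 1 (fully open); "offset": the shift along the tool's x, y, z in m, a list of three; "rotation": the turn, a rotation vector about the tool's x, y, z in degrees, a list of three. In form: [{"gripper": gripper, "offset": [tx, ty, tz], "rotation": [ax, ay, az]}, ...]. A call has 1 to 20 rows; each row shifts and turns the commanded pose from where the row before left it, along the tool's axes as they then stand; what a row does not reach is not made up. A row lasts 1/10 s, in which the tool goes at most 50 mm and 8.59 degrees, less where a joint would pass 70% of its speed; a pose out of reach is approached as far as the arm can. A call with a gripper value outside its range is refused whole. The fingers move at their own pace and stop on an object; "newtons" is the grip in N (left out, the last holds). Time passes only in rows, so rows that do not move let the fingers close. It gives the time, the measured TCP pose, the force, the opening and the grip force at its end, in the units of the state.
- manip.get_obs(): the state, without advancing time (a new reading comes with each control period).
- imaging.camera(name): name is "scene" or "top" or "wrist"; returns the picture (384x512x3 uint8, blue, green, red); there is no depth.
- imaging.camera_model(name): a dict with "camera_matrix" (3x3 intrinsics, pixels), "k1" (the pictures are not rectified: a ray, as slopes to the right and down, at radius r is drawn at 1 + k1 r^2 times it, then the intrinsics apply), "world_to_cam" (4x4, takes a point from world to camera coordinates); the wrist camera has in their place "hand_eye" (4x4, takes a point from camera to tool coordinates, whose origin is the TCP and whose axes are the flange's). Camera axes: x right, y up, looking along -z (the intrinsics and any distortion apply to the point x, -y, -z); pixel columns grow to the right and rows downward; lengths in m; the calibration is good to about 2 mm. A picture is of the moment at which its call begins: read the wrist's pose just before it. camera_model takes no time and is no camera call.
- workorder.hand_in(): hands the job in; it is judged then, once.
The state is a dict: "clock": time; "joint_pos": joint angles; "joint_velocities": joint speeds; "tau": joint torques, N m; "position": TCP position; "ee_rot": TCP orientation; "ft_force": force on the tool from outside, world axes, zero at the start; "torque": the same for the moment, N m; "grip_width": opening from 0.0 (shut) to 1.0 (fully open); "grasp_force": force on a finger pad.
Only numpy, scipy, OpenCV 4.12 (cv2) and the standard library are available. Lean on these libraries where they do the work, as an engineer would, in place of code of your own. Each camera call takes 0.05 s, during which the arm holds its last target. There are 200 camera calls.

## Working session

There is one attempt and no reset: what is moved stays moved. The work goes in short steps, Python scripts to look and compute and a tool call to move; the robot and the scene stay as the last step left them, time stands still between calls to the robot, and variables do not carry over. Pictures are saved under pics/ and viewed, at most 10 in all, crops included, and the job is handed in when it is done.

Besides the shell and the picture viewer there is one more tool, called as name(argument=value, ...) on one line, values as JSON. jog_arm: Moves the arm, as the interface text tells. Its arguments: {"type":"object","properties":{"deltas":{"type":"array","items":{"type":"object","properties":{"gripper":{"type":"number"},"offset":{"type":"array","items":{"type":"number"}},"rotation":{"type":"array","items":{"type":"number"}}}}},"newtons":{"type":"number"}},"required":["deltas"]}

```bash
mkdir -p pics; python3 - <<'E'
from workcell import manip, imaging
import cv2, json
print(manip.get_obs())
for n in("scene","top","wrist"):
    print(n,{k:(v.tolist() if hasattr(v,'tolist') else v) for k,v in imaging.camera_model(n).items()})
for n in("scene","top"):
    cv2.imwrite(f"pics/{n}0.png",cv2.resize(imaging.camera(n),(800,600),interpolation=cv2.INTER_CUBIC))
E
```

```text
{'clock': 0.0, 'joint_pos': array([ 1.19540663,  0.33286105, -0.0647282 ,  1.46094876,  0.02158599,
        1.34986195, -0.08849008]), 'joint_velocities': array([-0.00147576, -0.00234784,  0.00086948,  0.00035052, -0.00135633,
       -0.00176949, -0.00086514]), 'tau': array([-3.66162949e-04, -6.25449371e+01,  4.87518171e-02, -3.91598010e+01,
        1.61294936e-02,  1.00941470e-02, -2.89423065e-05]), 'position': array([ 0.21584298, -0.58617161,  0.24151918]), 'ee_rot': array([ 9.84477695e-01,  1.75508373e-01, -1.41330204e-04, -6.77510026e-04]), 'ft_force': array([-0.14231585,  0.3477736 , -0.32463511]), 'torque': array([ 0.02003561, -0.01778977,  0.05353603]), 'grasp_force': 0.0, 'grip_width': 0.9976322434762116}
scene {'camera_matrix': [[420.660156718782, 0.0, 249.684160053759], [0.0, 420.660156718782, 180.65153029729453], [0.0, 0.0, 1.0]], 'k1': -0.1504695451632899, 'world_to_cam': [[-0.4172323984854574, 0.9087461816214263, -0.009874362893367643, 0.27901910960192805], [-0.7857343588806471, -0.35525176009201004, 0.5063770376171762, 0.3649764887526206], [0.45666031459772216, 0.219035
[... 312 characters left out ...]
7747846219, -0.05394719340394474], [0.9808137410368637, 0.012332392785931122, 0.19455672047360761, -0.5733777807410283], [-0.19426706384902137, -0.021461419568781028, 0.9807138804837898, -1.0429408786058907], [0.0, 0.0, 0.0, 1.0]]}
wrist {'camera_matrix': [[279.48300782497597, 0.0, 258.72535104395337], [0.0, 279.48300782497597, 194.8516714919037], [0.0, 0.0, 1.0]], 'k1': -0.02862038517888771, 'hand_eye': [[7.600504994409877e-05, 0.953260414375409, 0.302149924057663, 0.07716557499705194], [0.9999999079665147, -0.00020003366213705362, 0.00037954379457979994, -0.0007110565606435193], [0.00042224423071845563, 0.30214986740250815, -0.9532603418471013, -0.13182912150137976], [0.0, 0.0, 0.0, 1.0]]}
```

View pics/scene0.png

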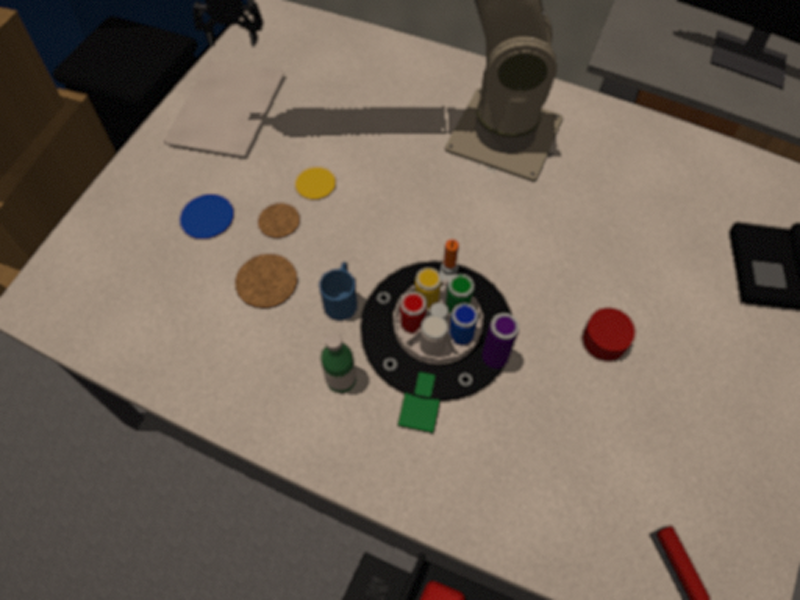

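View pics/top0.png

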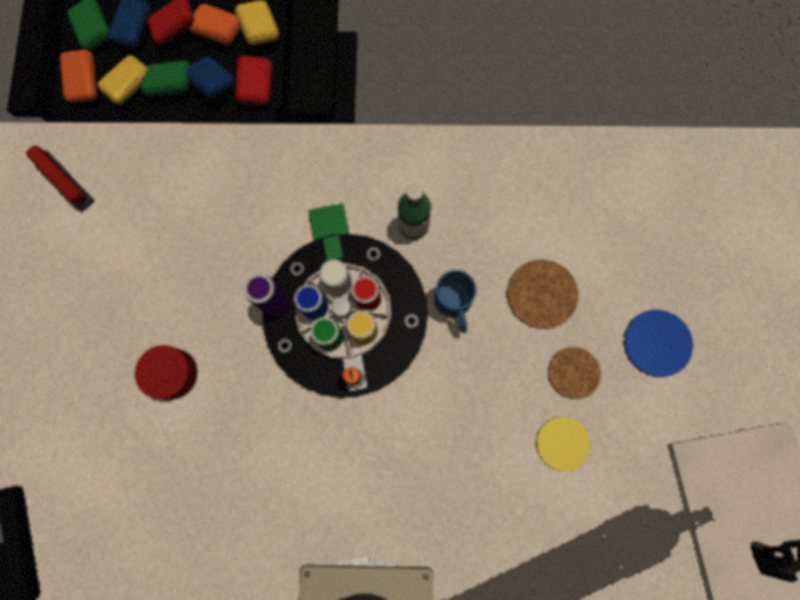

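The top view shows: tall can lid (260,289), smaller cork coaster (574,373), handle top (352,376) and the hole at 252° (411,321). The red can is 72° clockwise of the tongue, so the wheel must turn +72°, taking the handle into the 252° hole.

```bash
cat > h.py <<'E'
import numpy as np, cv2
from workcell import manip, imaging
from scipy.spatial.transform import Rotation as R
def ray(name,uv,obs=None):
    m=imaging.camera_model(name)
    K=np.array(m["camera_matrix"]);p=cv2.undistortPoints(np.array([[uv]],float),K,np.array([m["k1"],0,0,0.]))[0,0]
    d=np.array([p[0],-p[1],-1])
    if name=="wrist":
        H=np.array(m["hand_eye"]);r=R.from_quat(obs["ee_rot"])
        return obs["position"]+r.apply(H[:3,3]), r.apply(H[:3,:3]@d)
    W=np.array(m["world_to_cam"]);return -W[:3,:3].T@W[:3,3], W[:3,:3].T@d
def at(name,uv,z,obs=None,scale=1.5625):
    uv=(np.array(uv)+.5)/scale-.5
    o,d=ray(name,uv,obs);return o+d*(z-o[2])/d[2]
E
python3 - <<'E'
from h import *
T=lambda n,uv,z:print(n,at("top",uv,z).round(4))
S=lambda n,uv,z:print(n,"scene",at("scene",uv,z).round(4))
T("can top",(260,289),.153);S("can top",(505,327),.153)
T("coaster",(574.5,373),.006);S("coaster",(279,220.5),.006)
T("handle",(352,376),.126);S("handle",(452,244),.126)
for n,uv in zip(("36","108","252","324"),((297,268),(284.5,345),(411.5,321),(374,254))):T(n,uv,.018)
T("hub",(341,306),.084);S("hub",(438,312),.084)
T("mug",(456,285),.09);T("mughandle",(463,328),.05);T("bottletop",(414,190),.18);T("tin",(162,371),.055)
c=np.mean([at("top",uv,.018) for uv in((345-82,316),(345+82,316),(345,234),(345,397))],0);print(c)
H={k:at("top",uv,.018)[:2] for k,uv in {36:(297,268),108:(284.5,345),252:(411.5,321),324:(374,254)}.items()}
# fit centre+angle r=.125
A=[];b=[]
for k,p in H.items():
    a=np.radians(k);c,s=.125*np.cos(a),.125*np.sin(a)
    A+= [[1,0,c,-s],[0,1,s,c]];b+=list(p)
x,*_=np.linalg.lstsq(np.array(A),np.array(b),rcond=None);print("fit",x,np.hypot(x[2],x[3]),np.degrees(np.arctan2(x[3],x[2])),(np.array(A)@x-b).round(4))
yaw=np.arctan2(x[3],x[2])
for k in(180,252):print(k,x[:2]+.125*np.array([np.cos(yaw+np.radians(k)),np.sin(yaw+np.radians(k))]))
E
```

```text
can top [0.574  0.1787 0.153 ]
can top scene [0.58   0.1827 0.153 ]
coaster [ 0.4559 -0.3711  0.006 ]
coaster scene [ 0.4595 -0.3685  0.006 ]
handle [0.4355 0.0249 0.126 ]
handle scene [0.4384 0.027  0.126 ]
36 [0.6448 0.1451 0.018 ]
108 [0.4985 0.1611 0.018 ]
252 [ 0.5463 -0.072   0.018 ]
324 [6.737e-01 3.000e-04 1.800e-02]
hub [0.5603 0.0518 0.084 ]
hub scene [0.5658 0.0529 0.084 ]
mug [ 0.599  -0.1488  0.09  ]
mughandle [ 0.5295 -0.1641  0.05  ]
bottletop [ 0.7382 -0.0732  0.18  ]
tin [0.4445 0.3691 0.055 ]
[0.55656419 0.05163906 0.018     ]
fit [0.56015584 0.05236782 0.98098216 0.20053136] 1.001268610518408 11.553174217428625 [-0.0001 -0.0004 -0.      0.0001 -0.0002  0.      0.0004  0.0002]
180 [0.43768844 0.02733316]
252 [ 0.54612071 -0.07184174]
```

jog_arm(deltas=[{"gripper": 1,"offset": [0.03,-0.03,-0.001],"rotation": [0,0,0]},{"gripper": 1,"offset": [0.03,-0.03,-0.001],"rotation": [0,0,0]},{"gripper": 1,"offset": [0.03,-0.03,-0.001],"rotation": [0,0,0]},{"gripper": 1,"offset": [0.03,-0.03,-0.001],"rotation": [0,0,0]},{"gripper": 1,"offset": [0.03,-0.03,-0.001],"rotation": [0,0,0]},{"gripper": 1,"offset": [0.03,-0.03,-0.001],"rotation": [0,0,0]},{"gripper": 1,"offset": [0.03,-0.03,-0.001],"rotation": [0,0,0]},{"gripper": 1,"offset": [0.03,-0.03,-0.001],"rotation": [0,0,0]},{"gripper": 1,"offset": [0.03,-0.03,-0.001],"rotation": [0,0,0]},{"gripper": 1,"offset": [0.03,-0.03,-0.001],"rotation": [0,0,0]},{"gripper": 1,"offset": [0.03,-0.03,-0.001],"rotation": [0,0,0]},{"gripper": 1,"offset": [0.03,-0.03,-0.001],"rotation": [0,0,0]},{"gripper": 1,"offset": [0.03,-0.03,-0.001],"rotation": [0,0,0]},{"gripper": 1,"offset": [0.03,-0.03,-0.001],"rotation": [0,0,0]},{"gripper": 1,"offset": [0.03,-0.03,-0.001],"rotation": [0,0,0]},{"gripper": 1,"offset": [0.03,-0.03,-0.001],"rotation": [0,0,0]},{"gripper": 1,"offset": [0.03,-0.03,-0.001],"rotation": [0,0,0]},{"gripper": 1,"offset": [0.03,-0.03,-0.001],"rotation": [0,0,0]},{"gripper": 1,"offset": [0.03,-0.03,-0.001],"rotation": [0,0,0]},{"gripper": 1,"offset": [0.03,-0.03,-0.001],"rotation": [0,0,0]}])

```text
clock: 2.1
position: [0.5723, 0.1851, 0.2619]
ee_rot: [0.985, 0.175, -0.0, 0.0]
ft_force: [-0.1, -0.3, 1.2]
grip_width: 0.997
grasp_force: 0.0
```

jog_arm(deltas=[{"gripper": 1,"offset": [0,0,0],"rotation": [0,0,-7.8]},{"gripper": 1,"offset": [0,0,0],"rotation": [0,0,-7.8]},{"gripper": 1,"offset": [0,0,0],"rotation": [0,0,-7.8]},{"gripper": 1,"offset": [0,0,0],"rotation": [0,0,-7.8]},{"gripper": 1,"offset": [0,0,0],"rotation": [0,0,-7.8]},{"gripper": 1,"offset": [0,0,0],"rotation": [0,0,-7.8]},{"gripper": 1,"offset": [0,0,0],"rotation": [0,0,-7.8]},{"gripper": 1,"offset": [0,0,0],"rotation": [0,0,-7.8]},{"gripper": 1,"offset": [0,0,0],"rotation": [0,0,0]}])

```text
clock: 3.0
position: [0.5716, 0.1836, 0.2618]
ee_rot: [0.751, 0.661, -0.0, -0.0]
ft_force: [0.1, -0.4, -0.3]
grip_width: 1.003
grasp_force: 0.0
```

```bash
cat >> h.py <<'E'
def go(target,yaw=None):
    "tool-frame offset to world target"
    o=manip.get_obs();r=R.from_quat(o["ee_rot"]);y=r.apply([0,1,0]);z=r.apply([0,0,1])
    print("t",round(o["clock"],2),"pos",o["position"].round(4),"yaw_y",np.degrees(np.arctan2(y[1],y[0])).round(2),"z",z.round(4),"F",o["ft_force"].round(2),"grip",round(o["grip_width"],3),round(o["grasp_force"],1))
    print("offset",r.inv().apply(np.array(target)-o["position"]).round(4))
E
python3 - <<'E'
from h import *
go([.577,.181,.133])
o=manip.get_obs();cv2.imwrite("pics/w1.png",cv2.resize(imaging.camera("wrist"),(800,600),interpolation=cv2.INTER_CUBIC))
np.save("w1.npy",np.r_[o["position"],o["ee_rot"]])
E
```

```text
t 3.0 pos [0.5716 0.1836 0.2618] yaw_y -7.27 z [-9.e-04 -0.e+00 -1.e+00] F [ 0.06 -0.4  -0.3 ] grip 1.003 0.0
offset [-0.0019  0.0058  0.1288]
```

View pics/w1.png

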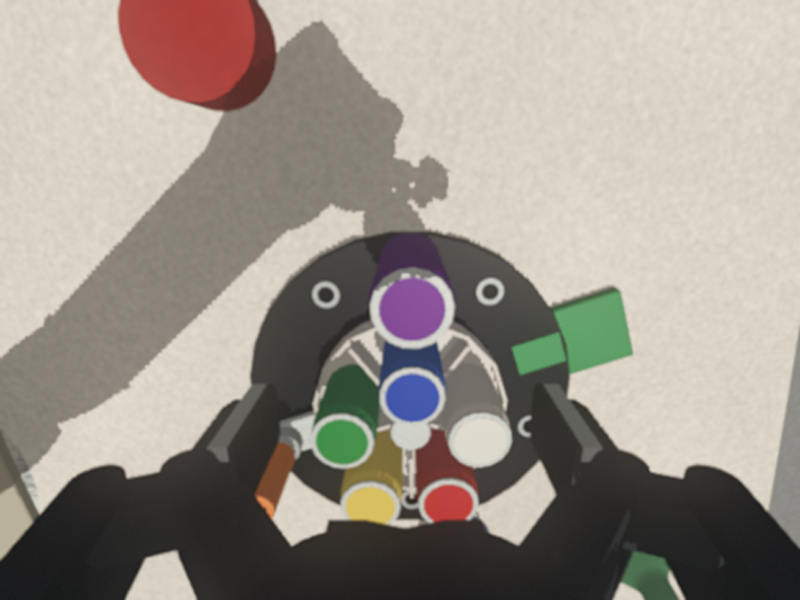

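The wrist view shows the can's lid centred at (412,310), with the blue can behind it towards the hub.

```bash
python3 - <<'E'
from h import *
a=np.load("w1.npy");o=dict(position=a[:3],ee_rot=a[3:])
print(at("wrist",(412,311),.153,o), at("wrist",(411,434),.084,o))
p=at("wrist",(412,311),.153,o); go([p[0],p[1],.133])
E
```

```text
[0.57501565 0.18102309 0.153     ] [0.55954319 0.05227697 0.084     ]
t 3.05 pos [0.5716 0.1837 0.2619] yaw_y -7.56 z [-7.e-04  1.e-04 -1.e+00] F [-0.39  0.06  0.32] grip 1.001 0.0
offset [-0.0022  0.0038  0.1289]
```

jog_arm(deltas=[{"gripper": 1,"offset": [-0.002,0.004,0.02],"rotation": [0,0,0]},{"gripper": 1,"offset": [0,0,0.025],"rotation": [0,0,0]},{"gripper": 1,"offset": [0,0,0.025],"rotation": [0,0,0]},{"gripper": 1,"offset": [0,0,0.025],"rotation": [0,0,0]},{"gripper": 1,"offset": [0,0,0.025],"rotation": [0,0,0]},{"gripper": 1,"offset": [0,0,0.024],"rotation": [0,0,0]},{"gripper": 1,"offset": [0,0,0],"rotation": [0,0,0]},{"gripper": 0.45,"offset": [0,0,0],"rotation": [0,0,0]},{"gripper": 0.45,"offset": [0,0,0],"rotation": [0,0,0]},{"gripper": 0.45,"offset": [0,0,0],"rotation": [0,0,0]},{"gripper": 0.45,"offset": [0,0,0],"rotation": [0,0,0]},{"gripper": 0.45,"offset": [0,0,0],"rotation": [0,0,0]},{"gripper": 0.45,"offset": [0,0,0],"rotation": [0,0,0]},{"gripper": 0.45,"offset": [0,0,0],"rotation": [0,0,0]},{"gripper": 0.45,"offset": [0,0,0],"rotation": [0,0,0]}], newtons=30)

```text
clock: 4.55
position: [0.5761, 0.1819, 0.1201]
ee_rot: [0.751, 0.66, 0.001, 0.001]
ft_force: [-2.1, -0.5, 6.3]
grip_width: 0.607
grasp_force: 31.3
```

jog_arm(deltas=[{"gripper": 0.45,"offset": [0,0,-0.01],"rotation": [0,0,0]},{"gripper": 0.45,"offset": [0,0,-0.02],"rotation": [0,0,0]},{"gripper": 0.45,"offset": [0,0,-0.02],"rotation": [0,0,0]},{"gripper": 0.45,"offset": [0,0,-0.02],"rotation": [0,0,0]},{"gripper": 0.45,"offset": [0,0,-0.02],"rotation": [0,0,0]},{"gripper": 0.45,"offset": [0,0,-0.02],"rotation": [0,0,0]},{"gripper": 0.45,"offset": [0,0,-0.02],"rotation": [0,0,0]},{"gripper": 0.45,"offset": [0,0,-0.02],"rotation": [0,0,0]},{"gripper": 0.45,"offset": [0,0,-0.01],"rotation": [0,0,0]},{"gripper": 0.45,"offset": [0,0,0],"rotation": [0,0,0]}])

```text
clock: 5.55
position: [0.5758, 0.1817, 0.2798]
ee_rot: [0.751, 0.66, 0.001, 0.001]
ft_force: [-0.0, -0.6, -3.7]
grip_width: 0.607
grasp_force: 32.5
```

```bash
python3 - <<'E'
from h import *
go([.458,-.3695,.12])
E
```

```text
t 5.55 pos [0.5758 0.1817 0.2798] yaw_y -7.39 z [ 2.3e-03  5.0e-04 -1.0e+00] F [-0.02 -0.61 -3.71] grip 0.607 32.5
offset [-0.5619 -0.0462  0.1593]
```

jog_arm(deltas=[{"gripper": 0.45,"offset": [-0.015,0,0],"rotation": [0,0,0]},{"gripper": 0.45,"offset": [-0.031,-0.0027,0],"rotation": [0,0,0]},{"gripper": 0.45,"offset": [-0.031,-0.0027,0],"rotation": [0,0,0]},{"gripper": 0.45,"offset": [-0.031,-0.0027,0],"rotation": [0,0,0]},{"gripper": 0.45,"offset": [-0.031,-0.0027,0],"rotation": [0,0,0]},{"gripper": 0.45,"offset": [-0.031,-0.0027,0],"rotation": [0,0,0]},{"gripper": 0.45,"offset": [-0.031,-0.0027,0],"rotation": [0,0,0]},{"gripper": 0.45,"offset": [-0.031,-0.0027,0],"rotation": [0,0,0]},{"gripper": 0.45,"offset": [-0.031,-0.0027,0],"rotation": [0,0,0]},{"gripper": 0.45,"offset": [-0.031,-0.0027,0],"rotation": [0,0,0]},{"gripper": 0.45,"offset": [-0.031,-0.0027,0],"rotation": [0,0,0]},{"gripper": 0.45,"offset": [-0.031,-0.0027,0],"rotation": [0,0,0]},{"gripper": 0.45,"offset": [-0.031,-0.0027,0],"rotation": [0,0,0]},{"gripper": 0.45,"offset": [-0.031,-0.0027,0],"rotation": [0,0,0]},{"gripper": 0.45,"offset": [-0.031,-0.0027,0],"rotation": [0,0,0]},{"gripper": 0.45,"offset": [-0.031,-0.0027,0],"rotation": [0,0,0]},{"gripper": 0.45,"offset": [-0.031,-0.0027,0],"rotation": [0,0,0]},{"gripper": 0.45,"offset": [-0.031,-0.0027,0],"rotation": [0,0,0]},{"gripper": 0.45,"offset": [-0.015,0,0],"rotation": [0,0,0]},{"gripper": 0.45,"offset": [-0.005,0,0],"rotation": [0,0,0]}])

```text
clock: 7.55
position: [0.4567, -0.3715, 0.2771]
ee_rot: [0.752, 0.659, -0.0, -0.001]
ft_force: [-0.3, -0.0, -3.7]
grip_width: 0.612
grasp_force: 32.5
```

jog_arm(deltas=[{"gripper": 0.45,"offset": [0,0,0],"rotation": [0,0,0]},{"gripper": 0.45,"offset": [0,0,0],"rotation": [0,0,0]}])

```text
clock: 7.75
position: [0.4584, -0.3683, 0.2783]
ee_rot: [0.75, 0.661, 0.0, -0.0]
ft_force: [0.1, 0.4, -3.3]
grip_width: 0.612
grasp_force: 32.5
```

```bash
python3 - <<'E'
from h import *
go([.458,-.3695,.12])
o=manip.get_obs();cv2.imwrite("pics/w2.png",cv2.resize(imaging.camera("wrist"),(800,600),interpolation=cv2.INTER_CUBIC))
np.save("w2.npy",np.r_[o["position"],o["ee_rot"]])
E
```

```text
t 7.75 pos [ 0.4584 -0.3683  0.2783] yaw_y -7.26 z [ 2.e-04  7.e-04 -1.e+00] F [ 0.08  0.39 -3.33] grip 0.612 32.5
offset [-0.0014 -0.0003  0.1583]
```

View pics/w2.png

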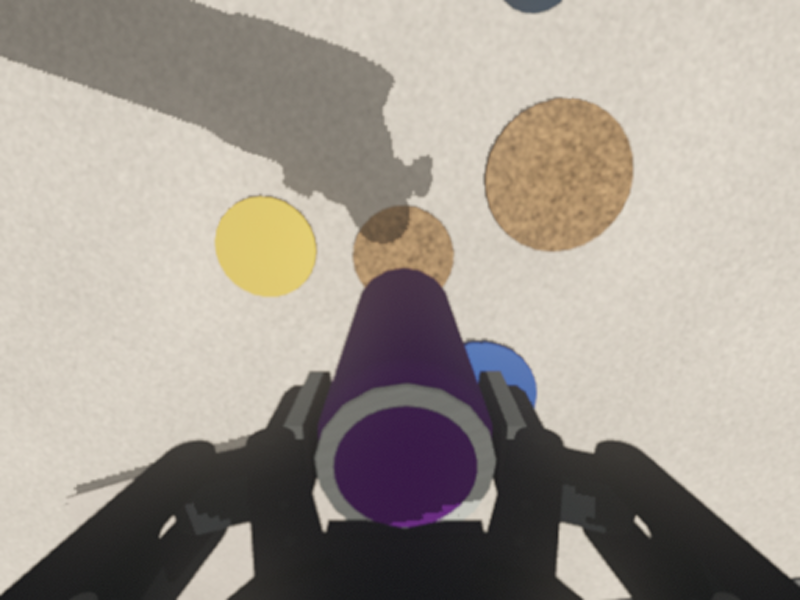

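The coaster (403,256) is directly below; the can hangs straight in the grip.

```bash
python3 - <<'E'
from h import *
a=np.load("w2.npy");o=dict(position=a[:3],ee_rot=a[3:])
p=at("wrist",(403,256),.006,o);print(p,np.linalg.norm(at("wrist",(353,256),.006,o)-at("wrist",(453,256),.006,o)))
c=(p[:2]+[.458,-.3695])/2; go([*c,.109])
E
```

```text
[ 0.4563372  -0.36998035  0.006     ] 0.09382030787092219
t 7.8 pos [ 0.4585 -0.3683  0.2784] yaw_y -7.24 z [ 3.e-04  2.e-04 -1.e+00] F [-0.42 -0.2  -2.3 ] grip 0.612 32.5
offset [-0.0016 -0.0011  0.1694]
```

jog_arm(deltas=[{"gripper": 0.45,"offset": [-0.0015,-0.001,0.015],"rotation": [0,0,0]},{"gripper": 0.45,"offset": [0,0,0.025],"rotation": [0,0,0]},{"gripper": 0.45,"offset": [0,0,0.025],"rotation": [0,0,0]},{"gripper": 0.45,"offset": [0,0,0.025],"rotation": [0,0,0]},{"gripper": 0.45,"offset": [0,0,0.025],"rotation": [0,0,0]},{"gripper": 0.45,"offset": [0,0,0.02],"rotation": [0,0,0]},{"gripper": 0.45,"offset": [0,0,0.015],"rotation": [0,0,0]},{"gripper": 0.45,"offset": [0,0,0.01],"rotation": [0,0,0]},{"gripper": 0.45,"offset": [0,0,0.005],"rotation": [0,0,0]},{"gripper": 0.45,"offset": [0,0,0.0025],"rotation": [0,0,0]},{"gripper": 0.45,"offset": [0,0,0],"rotation": [0,0,0]},{"gripper": 0.45,"offset": [0,0,0],"rotation": [0,0,0]}])

```text
clock: 9.0
position: [0.4568, -0.3717, 0.1115]
ee_rot: [0.751, 0.66, 0.0, 0.001]
ft_force: [-0.5, 0.7, -2.1]
grip_width: 0.613
grasp_force: 32.5
```

jog_arm(deltas=[{"gripper": 0.45,"offset": [0,0,0.0015],"rotation": [0,0,0]},{"gripper": 0.45,"offset": [0,0,0.001],"rotation": [0,0,0]},{"gripper": 0.45,"offset": [0,0,0],"rotation": [0,0,0]}])

```text
clock: 9.3
position: [0.4564, -0.3714, 0.1083]
ee_rot: [0.751, 0.66, -0.0, 0.0]
ft_force: [-0.2, 0.5, -3.6]
grip_width: 0.611
grasp_force: 32.5
```

jog_arm(deltas=[{"gripper": 0.45,"offset": [0,0,0.001],"rotation": [0,0,0]},{"gripper": 0.45,"offset": [0,0,0],"rotation": [0,0,0]}])

```text
clock: 9.5
position: [0.4566, -0.3718, 0.1082]
ee_rot: [0.751, 0.66, -0.0, 0.0]
ft_force: [-3.4, 0.3, 4.1]
grip_width: 0.611
grasp_force: 33.2
```

Contact is made, so I'll release and go up.

jog_arm(deltas=[{"gripper": 0.66,"offset": [0,0,0],"rotation": [0,0,0]},{"gripper": 0.72,"offset": [0,0,0],"rotation": [0,0,0]},{"gripper": 0.85,"offset": [0,0,0],"rotation": [0,0,0]},{"gripper": 1,"offset": [0,0,0],"rotation": [0,0,0]},{"gripper": 1,"offset": [0,0,0],"rotation": [0,0,0]},{"gripper": 1,"offset": [0,0,0],"rotation": [0,0,0]},{"gripper": 1,"offset": [0,0,-0.01],"rotation": [0,0,0]},{"gripper": 1,"offset": [0,0,-0.02],"rotation": [0,0,0]},{"gripper": 1,"offset": [0,0,-0.03],"rotation": [0,0,0]},{"gripper": 1,"offset": [0,0,-0.03],"rotation": [0,0,0]},{"gripper": 1,"offset": [0,0,-0.03],"rotation": [0,0,0]},{"gripper": 1,"offset": [0,0,-0.01],"rotation": [0,0,0]},{"gripper": 1,"offset": [0,0,0],"rotation": [0,0,0]}])

```text
clock: 10.8
position: [0.4572, -0.3717, 0.2392]
ee_rot: [0.751, 0.66, 0.0, 0.002]
ft_force: [-0.9, -0.4, -0.7]
grip_width: 1.001
grasp_force: 0.0
```

```bash
python3 - <<'E'
from h import *
go([.4375,.027,.237])
i=imaging.camera("scene");j=imaging.camera("top")
v=np.hstack([cv2.resize(i[90:240,90:240],(400,400)),cv2.resize(j[160:310,290:440],(400,400))]);cv2.imwrite("pics/c3.png",v)
E
```

```text
t 10.8 pos [ 0.4572 -0.3717  0.2392] yaw_y -7.38 z [ 0.0023 -0.0022 -1.    ] F [-0.9  -0.38 -0.71] grip 1.001 0.0
offset [ 0.3929 -0.0707  0.0013]
```

View pics/c3.png

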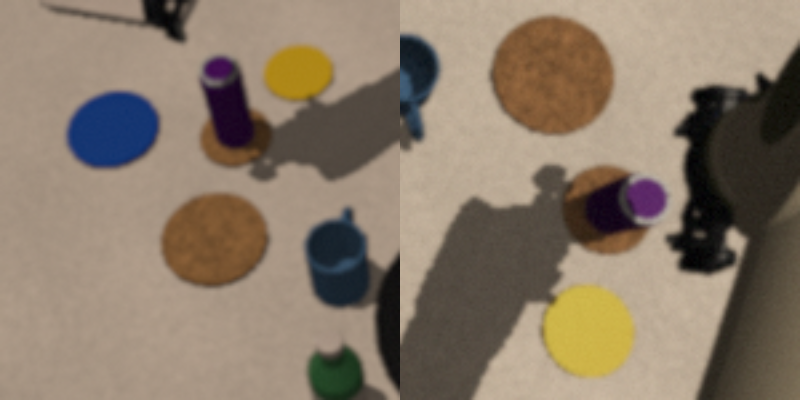

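The purple can stands upright, well within the smaller cork coaster. Next is the handle.

jog_arm(deltas=[{"gripper": 0.65,"offset": [0.02,-0.0036,0],"rotation": [0,0,0]},{"gripper": 0.65,"offset": [0.035,-0.0063,0],"rotation": [0,0,0]},{"gripper": 0.65,"offset": [0.035,-0.0063,0],"rotation": [0,0,0]},{"gripper": 0.65,"offset": [0.035,-0.0063,0],"rotation": [0,0,0]},{"gripper": 0.65,"offset": [0.035,-0.0063,0],"rotation": [0,0,0]},{"gripper": 0.65,"offset": [0.035,-0.0063,0],"rotation": [0,0,0]},{"gripper": 0.65,"offset": [0.035,-0.0063,0],"rotation": [0,0,0]},{"gripper": 0.65,"offset": [0.035,-0.0063,0],"rotation": [0,0,0]},{"gripper": 0.65,"offset": [0.035,-0.0063,0],"rotation": [0,0,0]},{"gripper": 0.65,"offset": [0.035,-0.0063,0],"rotation": [0,0,0]},{"gripper": 0.65,"offset": [0.035,-0.0063,0],"rotation": [0,0,0]},{"gripper": 0.65,"offset": [0.02,-0.0036,0],"rotation": [0,0,0]},{"gripper": 0.65,"offset": [0,0,0],"rotation": [0,0,7.5]},{"gripper": 0.65,"offset": [0,0,0],"rotation": [0,0,7.5]},{"gripper": 0.65,"offset": [0,0,0],"rotation": [0,0,7.5]},{"gripper": 0.65,"offset": [0,0,0],"rotation": [0,0,7.5]},{"gripper": 0.65,"offset": [0,0,0],"rotation": [0,0,7.5]},{"gripper": 0.65,"offset": [0,0,0],"rotation": [0,0,0]},{"gripper": 0.65,"offset": [0,0,0],"rotation": [0,0,0]}])

```text
clock: 12.8
position: [0.4365, 0.0242, 0.2366]
ee_rot: [0.923, 0.385, -0.001, -0.0]
ft_force: [-0.2, -0.8, -0.1]
grip_width: 0.648
grasp_force: 0.0
```

```bash
python3 - <<'E'
from h import *
go([.4375,.027,.102])
o=manip.get_obs();cv2.imwrite("pics/w4.png",cv2.resize(imaging.camera("wrist"),(800,600),interpolation=cv2.INTER_CUBIC))
np.save("w4.npy",np.r_[o["position"],o["ee_rot"]])
E
```

```text
t 12.8 pos [0.4365 0.0242 0.2366] yaw_y -44.68 z [-1.3e-03  3.0e-04 -1.0e+00] F [-0.21 -0.84 -0.11] grip 0.648 0.0
offset [ 0.0028 -0.0011  0.1346]
```

View pics/w4.png

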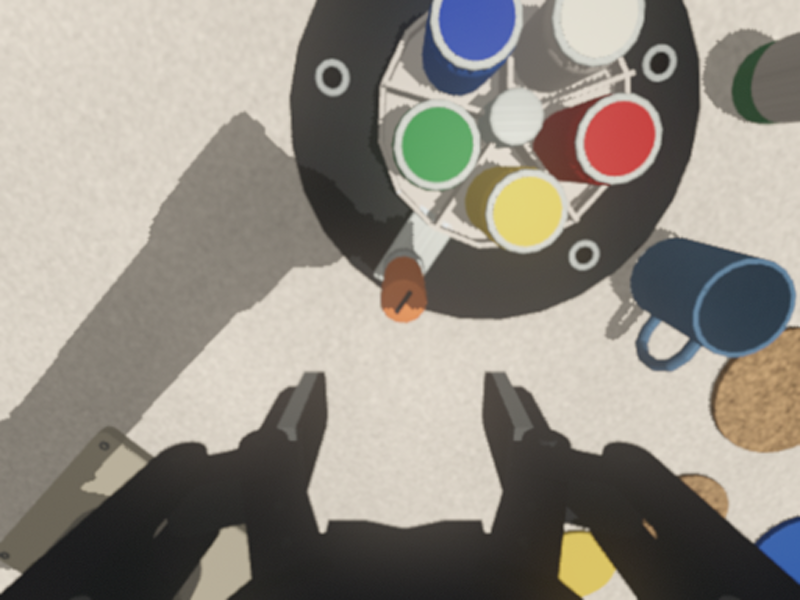

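The wrist view shows the handle top at (404,300), hole 252° at (585,255), the hub at (517,116) and the mug clear to the right.

```bash
python3 - <<'E'
from h import *
a=np.load("w4.npy");o=dict(position=a[:3],ee_rot=a[3:])
for n,uv,z in(("handle",(404,300),.126),("hole252",(584.5,255),.018),("hub",(517,116),.084),("hole108",(332,77),.018),("hole324",(659,62),.018),("mug top",(744,306),.09)):print(n,at("wrist",uv,z,o).round(4))
go([.4375,.027,.104])
E
```

```text
handle [0.4381 0.0275 0.126 ]
hole252 [ 0.5465 -0.072   0.018 ]
hub [0.5594 0.0532 0.084 ]
hole108 [0.4968 0.1617 0.018 ]
hole324 [0.6738 0.0026 0.018 ]
mug top [ 0.592  -0.1459  0.09  ]
t 12.85 pos [0.4366 0.0242 0.2367] yaw_y -44.69 z [-1.e-03  3.e-04 -1.e+00] F [ 0.86 -1.22 -0.45] grip 0.649 0.0
offset [ 0.0026 -0.0012  0.1327]
```

jog_arm(deltas=[{"gripper": 0.65,"offset": [0.0026,-0.001,0.02],"rotation": [0,0,0]},{"gripper": 0.65,"offset": [0,0,0.025],"rotation": [0,0,0]},{"gripper": 0.65,"offset": [0,0,0.025],"rotation": [0,0,0]},{"gripper": 0.65,"offset": [0,0,0.025],"rotation": [0,0,0]},{"gripper": 0.65,"offset": [0,0,0.025],"rotation": [0,0,0]},{"gripper": 0.65,"offset": [0,0,0.015],"rotation": [0,0,0]},{"gripper": 0.65,"offset": [0,0,0],"rotation": [0,0,0]},{"gripper": 0.15,"offset": [0,0,0],"rotation": [0,0,0]},{"gripper": 0.15,"offset": [0,0,0],"rotation": [0,0,0]},{"gripper": 0.15,"offset": [0,0,0],"rotation": [0,0,0]},{"gripper": 0.15,"offset": [0,0,0],"rotation": [0,0,0]},{"gripper": 0.15,"offset": [0,0,0],"rotation": [0,0,0]},{"gripper": 0.15,"offset": [0,0,0],"rotation": [0,0,0]},{"gripper": 0.15,"offset": [0,0,0],"rotation": [0,0,0]}], newtons=50)

```text
clock: 14.25
position: [0.4387, 0.0268, 0.1033]
ee_rot: [0.923, 0.384, 0.0, 0.001]
ft_force: [-1.8, 0.4, 6.2]
grip_width: 0.313
grasp_force: 48.9
```

jog_arm(deltas=[{"gripper": 0.15,"offset": [0,0,-0.005],"rotation": [0,0,0]},{"gripper": 0.15,"offset": [0,0,-0.005],"rotation": [0,0,0]},{"gripper": 0.15,"offset": [0,0,-0.005],"rotation": [0,0,0]},{"gripper": 0.15,"offset": [0,0,-0.005],"rotation": [0,0,0]},{"gripper": 0.15,"offset": [0,0,-0.003],"rotation": [0,0,0]},{"gripper": 0.15,"offset": [0,0,0],"rotation": [0,0,0]},{"gripper": 0.15,"offset": [0,0,0],"rotation": [0,0,0]}])

```text
clock: 14.95
position: [0.4381, 0.0268, 0.1252]
ee_rot: [0.924, 0.384, 0.0, 0.0]
ft_force: [3.2, 0.2, -11.2]
grip_width: 0.312
grasp_force: 49.9
```

```bash
python3 - <<'E'
from h import *
go([.5463,-.072,.12])
o=manip.get_obs();r=R.from_quat(o["ee_rot"]);c=np.array([.56,.0523]);v=o["position"][:2]-c;print(np.hypot(*v),np.degrees(np.arctan2(v[1],v[0])))
# arc rows: from current angle to 252+11.55
a0=np.arctan2(v[1],v[0])%(2*np.pi);a1=np.radians(263.55);n=24
A=np.linspace(a0,a1,n+1);P=np.c_[c[0]+.125*np.cos(A),c[1]+.125*np.sin(A),np.full(n+1,o["position"][2])]
P[0]=o["position"];print(r.inv().apply(np.diff(P,axis=0))[:,:2].round(4).tolist())
E
```

```text
t 14.95 pos [0.4381 0.0268 0.1252] yaw_y -44.89 z [ 1.e-04 -2.e-04 -1.e+00] F [  3.23   0.18 -11.17] grip 0.312 49.9
offset [0.0064 0.1464 0.0052]
0.12456751182028498 -168.18417327827328
[[-0.0038, 0.0053], [-0.0031, 0.0057], [-0.0028, 0.0059], [-0.0025, 0.006], [-0.0022, 0.0061], [-0.0019, 0.0062], [-0.0016, 0.0063], [-0.0012, 0.0064], [-0.0009, 0.0065], [-0.0006, 0.0065], [-0.0002, 0.0065], [0.0001, 0.0065], [0.0005, 0.0065], [0.0008, 0.0065], [0.0011, 0.0064], [0.0015, 0.0064], [0.0018, 0.0063], [0.0021, 0.0062], [0.0024, 0.006], [0.0028, 0.0059], [0.0031, 0.0058], [0.0034, 0.0056], [0.0036, 0.0054], [0.0039, 0.0052]]
```

jog_arm(deltas=[{"gripper": 0.15,"offset": [-0.0035,0.0053,0]},{"gripper": 0.15,"offset": [-0.0031,0.0057,0]},{"gripper": 0.15,"offset": [-0.0028,0.0059,0]},{"gripper": 0.15,"offset": [-0.0025,0.006,0]},{"gripper": 0.15,"offset": [-0.0022,0.0061,0]},{"gripper": 0.15,"offset": [-0.0019,0.0062,0]},{"gripper": 0.15,"offset": [-0.0016,0.0063,0]},{"gripper": 0.15,"offset": [-0.0012,0.0064,0]},{"gripper": 0.15,"offset": [-0.0009,0.0065,0]},{"gripper": 0.15,"offset": [-0.0006,0.0065,0]},{"gripper": 0.15,"offset": [-0.0002,0.0065,0]},{"gripper": 0.15,"offset": [0.0001,0.0065,0]},{"gripper": 0.15,"offset": [0.0005,0.0065,0]},{"gripper": 0.15,"offset": [0.0008,0.0065,0]},{"gripper": 0.15,"offset": [0.0011,0.0064,0]},{"gripper": 0.15,"offset": [0.0015,0.0064,0]},{"gripper": 0.15,"offset": [0.0018,0.0063,0]},{"gripper": 0.15,"offset": [0.0021,0.0062,0]},{"gripper": 0.15,"offset": [0,0,0]},{"gripper": 0.15,"offset": [0,0,0]}])

```text
schema error: expected keys gripper, offset, rotation
```

```bash
cat > arc.py <<'E'
from h import *
go([.5463,-.072,.12])
o=manip.get_obs();r=R.from_quat(o["ee_rot"]);c=np.array([.56,.0523]);v=o["position"][:2]-c
a0=np.arctan2(v[1],v[0])%(2*np.pi);a1=np.radians(263.55);print(np.hypot(*v),np.degrees(a0));n=6
A=np.linspace(a0,a1,n+1);P=np.c_[c[0]+.125*np.cos(A),c[1]+.125*np.sin(A),np.full(n+1,o["position"][2])]
P[0]=o["position"];print(r.inv().apply(np.diff(P,axis=0))[:,:2].round(4).tolist())
E
python3 arc.py
```

```text
t 14.95 pos [0.4381 0.0268 0.1252] yaw_y -44.89 z [ 1.e-04 -2.e-04 -1.e+00] F [  3.23   0.18 -11.17] grip 0.312 49.9
offset [0.0064 0.1464 0.0052]
0.12456751182028498 191.81582672172672
[[-0.0123, 0.0229], [-0.0069, 0.0251], [-0.0015, 0.026], [0.0039, 0.0257], [0.0091, 0.0244], [0.014, 0.022]]
```

jog_arm(deltas=[{"gripper": 0.15,"offset": [-0.0035,0.0053,0],"rotation": [0,0,0]},{"gripper": 0.15,"offset": [-0.0031,0.0057,0],"rotation": [0,0,0]},{"gripper": 0.15,"offset": [-0.0028,0.0059,0],"rotation": [0,0,0]},{"gripper": 0.15,"offset": [-0.0025,0.006,0],"rotation": [0,0,0]},{"gripper": 0.15,"offset": [-0.0022,0.0061,0],"rotation": [0,0,0]},{"gripper": 0.15,"offset": [-0.0019,0.0062,0],"rotation": [0,0,0]},{"gripper": 0.15,"offset": [-0.0016,0.0063,0],"rotation": [0,0,0]},{"gripper": 0.15,"offset": [-0.0012,0.0064,0],"rotation": [0,0,0]},{"gripper": 0.15,"offset": [-0.0009,0.0065,0],"rotation": [0,0,0]},{"gripper": 0.15,"offset": [-0.0006,0.0065,0],"rotation": [0,0,0]},{"gripper": 0.15,"offset": [-0.0002,0.0065,0],"rotation": [0,0,0]},{"gripper": 0.15,"offset": [0.0001,0.0065,0],"rotation": [0,0,0]},{"gripper": 0.15,"offset": [0.0005,0.0065,0],"rotation": [0,0,0]},{"gripper": 0.15,"offset": [0.0008,0.0065,0],"rotation": [0,0,0]},{"gripper": 0.15,"offset": [0.0011,0.0064,0],"rotation": [0,0,0]},{"gripper": 0.15,"offset": [0.0015,0.0064,0],"rotation": [0,0,0]},{"gripper": 0.15,"offset": [0.0018,0.0063,0],"rotation": [0,0,0]},{"gripper": 0.15,"offset": [0.0021,0.0062,0],"rotation": [0,0,0]},{"gripper": 0.15,"offset": [0,0,0],"rotation": [0,0,0]},{"gripper": 0.15,"offset": [0,0,0],"rotation": [0,0,0]}])

```text
clock: 16.95
position: [0.5089, -0.0613, 0.1253]
ee_rot: [0.923, 0.384, 0.0, 0.0]
ft_force: [0.9, 2.9, -11.7]
grip_width: 0.313
grasp_force: 50.1
```

```bash
python3 arc.py
```

```text
t 16.95 pos [ 0.5089 -0.0613  0.1253] yaw_y -44.88 z [ 2.e-04 -0.e+00 -1.e+00] F [  0.94   2.92 -11.7 ] grip 0.313 50.1
offset [0.0188 0.0341 0.0053]
0.12455227958992597 245.7757545777861
[[0.002, 0.0061], [0.0027, 0.0059], [0.003, 0.0057], [0.0033, 0.0055], [0.0036, 0.0054], [0.0039, 0.0052]]
```

jog_arm(deltas=[{"gripper": 0.15,"offset": [0.002,0.0061,0],"rotation": [0,0,0]},{"gripper": 0.15,"offset": [0.0027,0.0059,0],"rotation": [0,0,0]},{"gripper": 0.15,"offset": [0.003,0.0057,0],"rotation": [0,0,0]},{"gripper": 0.15,"offset": [0.0033,0.0055,0],"rotation": [0,0,0]},{"gripper": 0.15,"offset": [0.0036,0.0054,0],"rotation": [0,0,0]},{"gripper": 0.15,"offset": [0.0039,0.0052,0],"rotation": [0,0,0]},{"gripper": 0.15,"offset": [0,0,0],"rotation": [0,0,0]},{"gripper": 0.15,"offset": [0,0,0],"rotation": [0,0,0]},{"gripper": 0.15,"offset": [0,0,0],"rotation": [0,0,0]}])

```text
clock: 17.85
position: [0.5457, -0.0717, 0.1251]
ee_rot: [0.923, 0.384, -0.0, -0.0]
ft_force: [1.6, 5.4, -12.1]
grip_width: 0.311
grasp_force: 50.2
```

```bash
python3 arc.py
```

```text
t 17.85 pos [ 0.5457 -0.0717  0.1251] yaw_y -44.87 z [-3.e-04  3.e-04 -1.e+00] F [  1.64   5.39 -12.06] grip 0.311 50.2
offset [0.0003 0.0007 0.0051]
0.12484503098785406 263.4026883183164
[[-0.0001, 0.0001], [0.0, 0.0], [0.0, 0.0], [0.0, 0.0], [0.0, 0.0], [0.0, 0.0]]
```

jog_arm(deltas=[{"gripper": 0.15,"offset": [0,0,0.005],"rotation": [0,0,0]},{"gripper": 0.15,"offset": [0,0,0.005],"rotation": [0,0,0]},{"gripper": 0.15,"offset": [0,0,0.004],"rotation": [0,0,0]},{"gripper": 0.15,"offset": [0,0,0.003],"rotation": [0,0,0]},{"gripper": 0.15,"offset": [0,0,0.003],"rotation": [0,0,0]},{"gripper": 0.15,"offset": [0,0,0.001],"rotation": [0,0,0]},{"gripper": 0.15,"offset": [0,0,0],"rotation": [0,0,0]},{"gripper": 0.15,"offset": [0,0,0],"rotation": [0,0,0]}])

```text
clock: 18.65
position: [0.5459, -0.0717, 0.1046]
ee_rot: [0.923, 0.384, 0.0, 0.0]
ft_force: [0.6, 5.4, -8.5]
grip_width: 0.313
grasp_force: 50.5
```

The pin is in the hole, about 1 mm short of home. I'll release so the spring seats it.

jog_arm(deltas=[{"gripper": 0.4,"offset": [0,0,0],"rotation": [0,0,0]},{"gripper": 0.5,"offset": [0,0,0],"rotation": [0,0,0]},{"gripper": 0.65,"offset": [0,0,0],"rotation": [0,0,0]},{"gripper": 0.65,"offset": [0,0,0],"rotation": [0,0,0]},{"gripper": 0.65,"offset": [0,0,-0.01],"rotation": [0,0,0]},{"gripper": 0.65,"offset": [0,0,-0.02],"rotation": [0,0,0]},{"gripper": 0.65,"offset": [0,0,-0.03],"rotation": [0,0,0]},{"gripper": 0.65,"offset": [0,0,-0.03],"rotation": [0,0,0]},{"gripper": 0.65,"offset": [0,0,-0.03],"rotation": [0,0,0]},{"gripper": 0.65,"offset": [-0.01,0,-0.03],"rotation": [0,0,0]},{"gripper": 0.65,"offset": [-0.03,0,-0.01],"rotation": [0,0,0]},{"gripper": 0.65,"offset": [-0.03,0,0],"rotation": [0,0,0]},{"gripper": 0.65,"offset": [-0.03,0,0],"rotation": [0,0,0]},{"gripper": 0.65,"offset": [0,0,0],"rotation": [0,0,0]}])

```text
clock: 20.05
position: [0.473, -0.1463, 0.265]
ee_rot: [0.924, 0.381, -0.001, 0.001]
ft_force: [1.0, -1.1, -0.3]
grip_width: 0.646
grasp_force: 0.0
```

```bash
python3 - <<'E'
from h import *
go([.5463,-.072,.12])
o=manip.get_obs();w=imaging.camera("wrist");s=imaging.camera("scene")
np.save("w5.npy",np.r_[o["position"],o["ee_rot"]])
cv2.imwrite("pics/w5.png",cv2.resize(w,(800,600),interpolation=cv2.INTER_CUBIC))
cv2.imwrite("pics/s5.png",cv2.resize(s[100:290,100:353],(800,600),interpolation=cv2.INTER_CUBIC))
E
```

```text
t 20.05 pos [ 0.473  -0.1463  0.265 ] yaw_y -45.18 z [-8.0e-04 -2.8e-03 -1.0e+00] F [ 0.99 -1.1  -0.31] grip 0.646 0.0
offset [ 0.1047 -0.0013  0.1447]
```

View pics/w5.png

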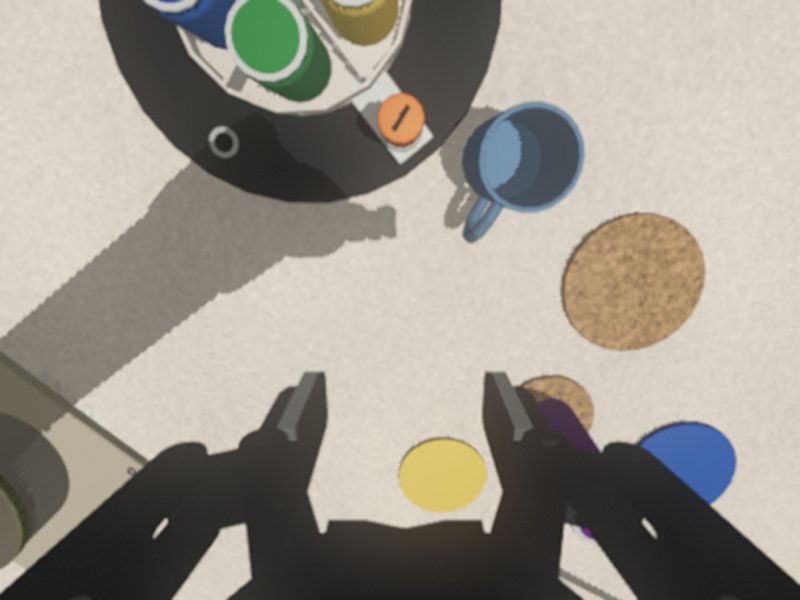

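View pics/s5.png

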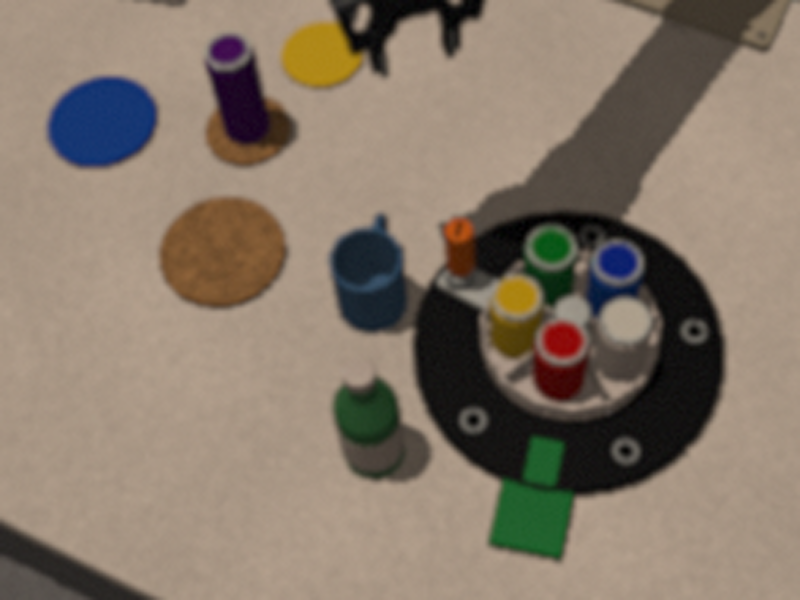

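Red is at the tongue and the handle is over the 252° hole: its top is at (401,119) in the wrist view and (461,228) in the scene crop. All cans are upright. I'll check the handle's height.

```bash
python3 - <<'E'
from h import *
a=np.load("w5.npy");o=dict(position=a[:3],ee_rot=a[3:])
s=((461+.5)/800*253-.5+100)*1.5625, ((228+.5)/600*190-.5+100)*1.5625
for z in(.12,.126,.132,.138):
    w=at("wrist",(401,119),z,o);q=at("scene",s,z);print(z,w.round(4),q.round(4),np.hypot(*(w[:2]-[.56,.0523])))
E
```

```text
0.12 [ 0.545 -0.071  0.12 ] [ 0.5404 -0.0721  0.12  ] 0.12420152154023288
0.126 [ 0.5446 -0.0714  0.126 ] [ 0.5437 -0.0704  0.126 ] 0.12467280060718106
0.132 [ 0.5442 -0.0718  0.132 ] [ 0.547  -0.0687  0.132 ] 0.12514491157194943
0.138 [ 0.5439 -0.0723  0.138 ] [ 0.5503 -0.0671  0.138 ] 0.12561784505494547
```

The two rays meet at z ≈ 0.126, so the pin is fully home.

```bash
python3 -c "
from workcell import workorder;print(workorder.hand_in())"
```

```text
the job is handed in; nothing more can be done
None
```

The job is handed in after about 20 s of the 58 s allowed: the tall purple can stands upright on the smaller cork coaster, the red can is at the green tongue, and the pin measured fully home in the hole, locking the wheel.

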